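Point-and-touch medicine check

ROBOT

A 6-joint arm with a two-finger parallel gripper is mounted at the origin on the work surface; the furniture and walls round the work are solid. World frame = base frame: x ahead of the robot, y to its left, z up, the work surface at z = 0. Lengths are in m, angles in rad, forces in N, time in s.
With the tool pointing down it reaches from about 0.3 to 0.875 m from the base axis. Payload 6.4 kg.
Tool frame: the origin (TCP) lies at the very end of the fingers, on their centre line; the grasp point (between the pads) lies 19 mm behind it; z points along the fingers, y is the line along which they close (so a half turn about z gives the same grasp; the last joint's range is limited). The gripper opens to 85 mm and grips with 20 to 120 N. Pads are 22 mm wide; open, the fingers measure 114 mm over their backs; the gripper's body (76 mm by 85 mm) begins 54 mm behind the grasp point. The pads swing forward as they close: fully open they stand 13 mm farther back than shut.
Start: joints at [-1.475, 0.181, 1.607, -0, 1.354, -0.206], TCP at [0.171, -0.549, 0.231] pointing down, gripper open.
Joint ranges: [-2.99, 2.99], [-0.89, 2.07], [0.3, 2.58], [-1.14, 4.28], [0, 2.63], [-3.12, 3.12]. Speed limits (rad/s): [2.57, 2.57, 3.01, 3.14, 3.14, 3.14].

INTERFACE

Orientations are given as a unit quaternion [w, x, y, z].
In Python, from bench import * gives the robot as it stands. The module is installed in compiled form; this text tells all that it offers.
- The arm moves only by the tool arm_command, never from a script. Its arguments are lists of equal length, an entry for each row: "dp": the shift along the tool's x, y, z in units of 0.25 m (1.0 is 0.25 m), a list of three; "turn": the turn, a rotation vector about the tool's x, y, z in units of 30 degrees (1.0 is 30 degrees), a list of three; "jaw": the opening, from 0 (shut) to 1 (fully open). A call has 1 to 5 rows; each row is the pose to reach, as a shift and turn from the pose commanded when the call began, along the tool's axes at that moment; what a row does not reach only later rows make up. A row lasts 1/8 s, in which the tool goes at most 62.5 mm and 10.7 degrees, less where a joint would pass 70% of its speed; a pose out of reach is approached as far as the arm can. A call with a number of a shift or a turn outside -1 to 1 is refused whole. A call with a gripper value outside its range is refused whole. The fingers move at their own pace and stop on an object; the grip force is fixed at half the most. Time passes only in rows, so rows that repeat a pose let the fingers close. It gives the time, the measured TCP pose, the force, the opening and the grip force at its end, in the units of the state.
- get_obs(): the state, without advancing time (a new reading comes with each control period).
- camera(name): name is "scene" or "top" or "wrist"; returns the picture (420x560x3 uint8, blue, green, red); there is no depth.
- get_calibration(name): a dict with "camera_matrix" (3x3 intrinsics, pixels), "k1" (the pictures are not rectified: a ray, as slopes to the right and down, at radius r is drawn at 1 + k1 r^2 times it, then the intrinsics apply), "R" (3x3) and "t" (3): a world point X has camera coordinates R X + t; the wrist camera has in their place "mount" (4x4, takes a point from camera to tool coordinates, whose origin is the TCP and whose axes are the flange's). Camera axes: x right, y down, z forward; pixel columns grow to the right and rows downward; lengths in m; the calibration is good to about 2 mm. A picture is of the moment at which its call begins: read the wrist's pose just before it. get_calibration takes no time and is no camera call.
- hand_in(): hands the job in; it is judged then, once.
The state is a dict: "time_s": time; "q": joint angles; "dq": joint speeds; "joint_efforts": joint torques, N m; "eef_pos": TCP position; "eef_rot": TCP orientation; "wrist_force": force on the tool from outside, world axes, zero at the start; "torque": the same for the moment, N m; "opening": opening from 0.0 (shut) to 1.0 (fully open); "grasp_force": force on a finger pad.
Only numpy, scipy, OpenCV 4.12 (cv2) and the standard library are available. Lean on these libraries where they do the work, as an engineer would, in place of code of your own. Each camera call takes 0.05 s, during which the arm holds its last target. There are 200 camera calls.

TASK

Do the medicine check for this round: with the fingertips, touch the vial with the blue cap lightly to single it out, leaving it standing where it is, and then press the green key of the check pad right down to confirm and let it come up again. Do not touch the other vials, do not press the red key, and pick nothing up.

Things in the scene. Friction and masses are not known exactly. Their poses are not given: they have to be found in the camera images.
- blue_vial: glass medicine vial with a blue cap and a blue band, standing loose and upright on the desk; body 22 mm across, 47 mm tall over the cap (the cap 16 mm across); weighs 20 to 45 g; origin at the centre of its underside, z up. The one to touch: a touch of 0.3 N or more kept for 0.1 s counts; more than 25 N is too hard.
- red_vial: glass medicine vial with a red cap and a red band, standing loose and upright on the desk; body 22 mm across, 47 mm tall over the cap (the cap 16 mm across); weighs 20 to 45 g; origin at the centre of its underside, z up. Leave it alone.
- yellow_vial: glass medicine vial with a yellow cap and a yellow band, standing loose and upright on the desk; body 22 mm across, 47 mm tall over the cap (the cap 16 mm across); weighs 20 to 45 g; origin at the centre of its underside, z up. Leave it alone.
- green_vial: glass medicine vial with a green cap and a green band, standing loose and upright on the desk; body 22 mm across, 47 mm tall over the cap (the cap 16 mm across); weighs 20 to 45 g; origin at the centre of its underside, z up. Leave it alone.
- white_vial: glass medicine vial with a white cap and a pale grey band, standing loose and upright on the desk; body 22 mm across, 47 mm tall over the cap (the cap 16 mm across); weighs 20 to 45 g; origin at the centre of its underside, z up. Leave it alone.
- check_pad: low white check pad fixed to the desk, 90 mm (its x) by 150 mm (its y) by 20 mm high; origin at the centre of its underside, z up; the green key lies 36 mm from the origin along its +y, the red key 36 mm along its -y, each a round 30 mm push key in a round grey housing 46 mm across whose top is 32 mm above the desk
- green_key (a joint): travel of the green key, straight down: 0 up, 0.006 m fully down; sprung, starts to give at about 1.2 N, fully down at 4 N, comes up by itself; beyond 0.004 m for 0.1 s counts as pressed
- green_key_top (a point): centre of the top of the green key, which is 30 mm across and 42 mm above the desk when up
- red_key (a joint): travel of the red key, straight down: 0 up, 0.006 m fully down; sprung, starts to give at about 1.2 N, fully down at 4 N, comes up by itself; must not be pressed
- red_key_top (a point): centre of the top of the red key, which is 30 mm across and 42 mm above the desk when up
Not all that is in view belongs to the job. What is shaped like the blue_vial but orange is not meant.

How it is judged:
On the way, in this order (a step that is already met when the one before it is completed fails the run):
1. the fingers touch the blue-capped vial while it stands upright (contact force between the fingers and blue_vial above 0.3 N and angle between blue_vial's own z axis and vertical below 0.15 rad), for 0.1 s.
2. the green key is pressed down, the fingers off the vial (value of joint green_key above 0.004 m and contact force between the fingers and blue_vial below 0.1 N), for 0.1 s.
At the end, for the whole second after the job is handed in: All five vials stand upright and at rest, the blue-capped one within 15 mm of where it stood and the others within 6 mm; both keys are up again (within 1.5 mm) (angle between each of blue_vial, red_vial, yellow_vial, green_vial, white_vial's own z axis and vertical below 0.1 rad and distance of blue_vial from where it was at the start of the episode below 0.015 m and distance of each of red_vial, yellow_vial, green_vial, white_vial from where it was at the start of the episode below 0.006 m and linear speed of each of blue_vial, red_vial, yellow_vial, green_vial, white_vial below 0.02 m/s and value of joint each of green_key, red_key below 0.0015 m); the robot touches nothing.
It fails at once if the blue-capped vial is pressed hard (over 25 N) (contact force between the fingers and blue_vial above 25 N).
It fails at once if the blue-capped vial is lifted, tipped or shoved along (over 20 mm) (height (world z) of blue_vial above 0.008 m or angle between blue_vial's own z axis and vertical above 0.35 rad or distance of blue_vial from where it was at the start of the episode above 0.02 m).
It fails at once if another vial is touched or shifted (contact force between any of the arm, the fingers and red_vial above 0.2 N or contact force between any of the arm, the fingers and yellow_vial above 0.2 N or contact force between any of the arm, the fingers and green_vial above 0.2 N or contact force between any of the arm, the fingers and white_vial above 0.2 N or distance of any of red_vial, yellow_vial, green_vial, white_vial from where it was at the start of the episode above 0.01 m).
It fails at once if the red key is pressed (value of joint red_key above 0.002 m).
It also fails if it takes over 32 s, if anything falls off the work surface, if the arm or the gripper's body presses on something with over 40 N, if the wrist force passes 120 N, or if a joint passes its speed limit or range.

## Working session

There is one attempt and no reset: what is moved stays moved. The work goes in short steps, Python scripts to look and compute and a tool call to move; the robot and the scene stay as the last step left them, time stands still between calls to the robot, and variables do not carry over. Pictures are saved under pics/ and viewed, at most 10 in all, crops included, and the job is handed in when it is done.

Besides the shell and the picture viewer there is one more tool, called as name(argument=value, ...) on one line, values as JSON. arm_command: Moves the arm, as the interface text tells. Its arguments: {"type":"object","properties":{"dp":{"type":"array"},"turn":{"type":"array"},"jaw":{"type":"array"}},"required":["dp","turn","jaw"]}

```bash
mkdir -p pics
python3 - <<'E'
from bench import *
import cv2
o=get_obs();print(o)
for n in("scene","top"):
    cv2.imwrite(f"pics/{n}0.png",camera(n));print(n,get_calibration(n))
print(get_calibration("wrist"))
E
```

```text
{'time_s': 0.0, 'q': array([-1.47530985e+00,  1.81548701e-01,  1.60803633e+00, -9.23930477e-06,
        1.35382999e+00, -2.06321792e-01]), 'dq': array([-1.63407519e-03, -5.53554783e-04, -6.12586172e-04,  1.00713217e-03,
       -8.56415735e-04, -9.92548581e-05]), 'joint_efforts': array([-8.10332385e-04, -4.44880342e+01, -3.51330936e+01, -3.58572470e-04,
        9.04576562e-03, -2.28732932e-05]), 'eef_pos': array([ 0.17086286, -0.54842247,  0.23036618]), 'eef_rot': array([-9.10033679e-04,  9.88635001e-01,  1.50332980e-01,  4.59662530e-05]), 'wrist_force': array([ 0.17559099, -0.0210436 ,  1.27221312]), 'torque': array([ 0.0113116 , -0.00932631,  0.00758734]), 'grasp_force': 0.0, 'opening': 0.9978582976747674}
scene {'camera_matrix': array([[489.28353274,   0.        , 265.43287767],
       [  0.        , 489.28353274, 210.02914477],
       [  0.        ,   0.        ,   1.        ]]), 'k1': -0.14369689967121305, 'R': array([[-0.78853724, -0.61487839,  0.01155769],
       [-0.32725084,  0.40361569, -0.85440111],
       [ 0.52068792, -0.67750936, -0.51948548]]), 't': array([0.29720666, 0
[... 285 characters left out ...]
     [-0.99036864,  0.02470059, -0.13623447],
       [ 0.13572274, -0.02133631, -0.99051709]]), 't': array([-0.13391733,  0.50742548,  1.07926326])}
{'camera_matrix': array([[346.07522873,   0.        , 277.70661045],
       [  0.        , 346.07522873, 208.27681031],
       [  0.        ,   0.        ,   1.        ]]), 'k1': -0.07524283825851616, 'mount': array([[-6.45441854e-04, -9.47159443e-01, -3.20762487e-01,
         8.27861382e-02],
       [ 9.99999703e-01, -4.75985213e-04, -6.06703655e-04,
        -5.51515424e-04],
       [ 4.21966895e-04, -3.20762783e-01,  9.47159469e-01,
        -1.42467590e-01],
       [ 0.00000000e+00,  0.00000000e+00,  0.00000000e+00,
         1.00000000e+00]])}
```

View pics/top0.png

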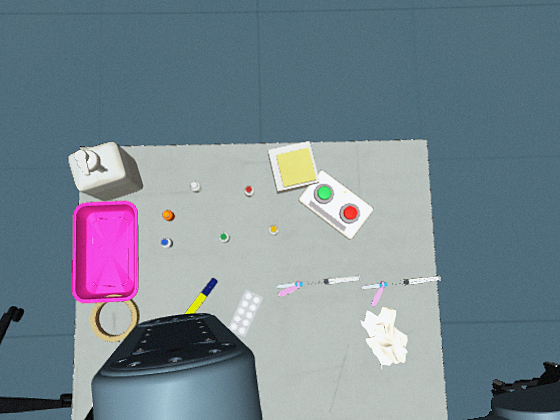

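View pics/scene0.png

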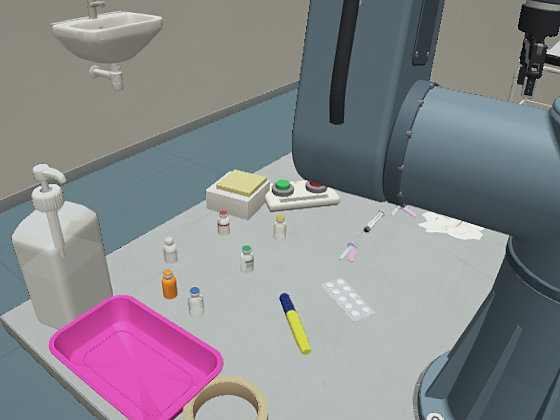

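The top picture shows the blue cap at (166,242), which is the target. The others are orange (168,215, decoy), white (195,187), red (249,190), green (224,237) and yellow (273,230). The green key is at (324,193) and the red key at (350,212). Next I'll measure positions and confirm with a crop.

```bash
cat > h.py <<'E'
from bench import *
import cv2, numpy as np
from scipy.spatial.transform import Rotation as Ro
def ray(n,uv,z):
    c=get_calibration(n);K=c["camera_matrix"]
    p=cv2.undistortPoints(np.array([[uv]],float),K,np.array([c["k1"],0,0,0,0]))[0,0]
    d=c["R"].T@[p[0],p[1],1];o=-c["R"].T@c["t"]
    return o+d*(z-o[2])/d[2]
def blob(im,uv,r,hue,dh=12):
    x,y=uv;h=cv2.cvtColor(im,cv2.COLOR_BGR2HSV)[y-r:y+r+1,x-r:x+r+1].astype(int)
    d=abs(h[...,0]-hue);d=np.minimum(d,180-d)
    m=(d<dh)&(h[...,1]>110);v,u=np.nonzero(m);return (u.mean()+x-r,v.mean()+y-r),len(u)
def go(X,yaw=None):
    o=get_obs();w,x,y,z=o["eef_rot"];R=Ro.from_quat([x,y,z,w]);
    print("pos",o["eef_pos"].round(4),"R",R.as_matrix().round(3).tolist(),"F",o["wrist_force"].round(2),"dp units",(R.inv().apply(np.array(X)-o["eef_pos"])/.25).round(3))
E
python3 - <<'E'
from h import *
im=cv2.imread("pics/top0.png")
for n,uv,h,z,r in [("blue",(166,242),112,.047,7),("orange",(168,215),12,.047,9),("red",(249,190),0,.047,7),("green",(224,237),65,.047,7),("yellow",(273,230),25,.047,7),("gkey",(324,193),65,.042,14),("rkey",(350,212),0,.042,14)]:
    c,k=blob(im,uv,r,h);print(n,np.round(c,1),k,ray("top",c,z).round(4))
print("white",ray("top",(195,187),.047).round(4))
s=cv2.imread("pics/scene0.png")
b,k=blob(s,(195,292),8,112);print("blue scene",b,k,ray("scene",b,.044)); b,k=blob(s,(283,184),11,65);print("gk scene",b,k,ray("scene",b,.041))
a=cv2.resize(im[175:260,145:290],None,fx=5,fy=5,interpolation=2);cv2.imwrite("pics/crop.png",a)
go([0.17,-.549,.23])
E
```

```text
blue [163.6 241.6] 30 [0.4267 0.0992 0.047 ]
orange [168.  215.1] 98 [0.484 0.09  0.047]
red [248.4 188.8] 25 [ 0.5377 -0.085   0.047 ]
green [222.9 236.1] 22 [ 0.4352 -0.028   0.047 ]
yellow [273.3 228.6] 29 [ 0.4487 -0.1374  0.047 ]
gkey [323.9 192.4] 133 [ 0.5264 -0.2513  0.042 ]
rkey [350.1 212.1] 143 [ 0.481  -0.3071  0.042 ]
white [0.5444 0.0315 0.047 ]
blue scene (np.float64(194.13333333333333), np.float64(289.8222222222222)) 45 [0.4294998  0.09966064 0.044     ]
gk scene (np.float64(282.37391304347824), np.float64(184.45217391304348)) 115 [ 0.5227176 -0.2413119  0.041    ]
pos [ 0.1709 -0.5485  0.2304] R [[0.955, 0.297, -0.0], [0.297, -0.955, 0.002], [0.0, -0.002, -1.0]] F [-0.44 -0.64 -0.22] dp units [-0.004  0.001  0.002]
```

View pics/crop.png

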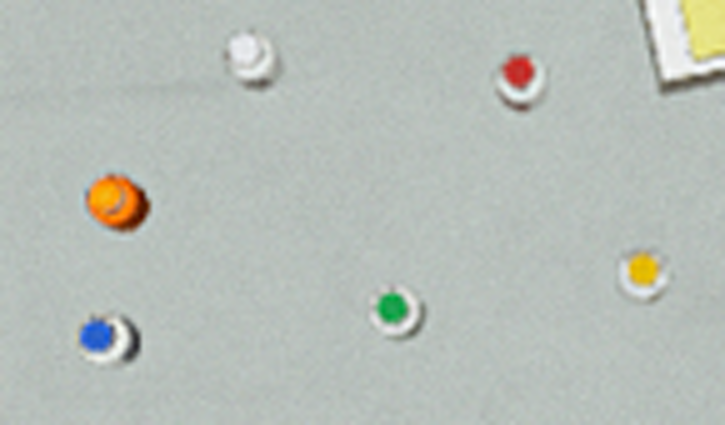

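The crop confirms it: the blue cap is at (98,335), clearly apart from the orange decoy at (105,200). It stands at about (0.428, 0.099). Moving over it with the fingers shut.

arm_command(dp=[[0.583,-0.724,0],[0.583,-0.724,0],[0.583,-0.724,0],[0.583,-0.724,0]], turn=[[0,0,0],[0,0,0],[0,0,0],[0,0,0]], jaw=[0,0,0,0])

```text
time_s: 0.6
eef_pos: [0.2567, -0.3303, 0.2308]
eef_rot: [-0.0, 0.989, 0.151, 0.0]
wrist_force: [0.9, -0.2, 0.8]
opening: 0.149
grasp_force: 0.0
```

arm_command(dp=[[0.583,-0.724,0],[0.583,-0.724,0],[0.583,-0.724,0],[0.583,-0.724,0]], turn=[[0,0,0],[0,0,0],[0,0,0],[0,0,0]], jaw=[0,0,0,0])

```text
time_s: 1.1
eef_pos: [0.3419, -0.1144, 0.2312]
eef_rot: [0.0, 0.989, 0.151, 0.0]
wrist_force: [0.0, -0.7, 0.1]
opening: 0.001
grasp_force: 0.0
```

arm_command(dp=[[0.583,-0.724,0],[0.583,-0.724,0],[0.583,-0.724,0],[0.583,-0.724,0],[0.583,-0.724,0]], turn=[[0,0,0],[0,0,0],[0,0,0],[0,0,0],[0,0,0]], jaw=[0,0,0,0,0])

```text
time_s: 1.72
eef_pos: [0.427, 0.1021, 0.2309]
eef_rot: [-0.0, 0.988, 0.153, -0.0]
wrist_force: [1.0, -0.2, -0.1]
opening: 0.003
grasp_force: 0.0
```

Run:
```python
from h import *
cv2.imwrite("pics/w1.png",camera("wrist"));print(get_obs()["time_s"]);go([.428,.0993,.075])
```

```text
1.775
pos [0.4266 0.1006 0.2308] R [[0.954, 0.301, -0.001], [0.301, -0.954, -0.0], [-0.001, -0.0, -1.0]] F [ 0.09 -0.4  -0.34] dp units [0.005 0.007 0.623]
```

View pics/w1.png

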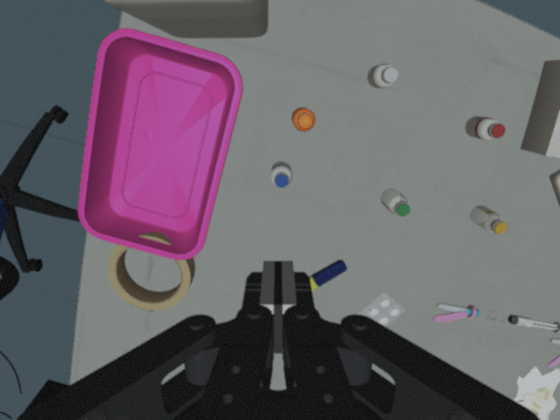

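The wrist view shows the blue cap at (282,180) and the shut fingertips at (278,270). Refining its position from this view, and locating the cap in the fixed cameras too.

```bash
cat >> h.py <<'E'
def wray(uv,z,o):
    c=get_calibration("wrist");M=c["mount"]
    p=cv2.undistortPoints(np.array([[uv]],float),c["camera_matrix"],np.array([c["k1"],0,0,0,0]))[0,0]
    w,x,y,q=o["eef_rot"];R=Ro.from_quat([x,y,q,w]).as_matrix()
    d=R@M[:3,:3]@[p[0],p[1],1];s=R@M[:3,3]+o["eef_pos"]
    return s+d*(z-s[2])/d[2]
E
python3 - <<'E'
from h import *
b,k=blob(cv2.imread("pics/w1.png"),(282,180),11,112);o=get_obs();X=wray(b,.046,o);print(b,k,X)
go([X[0],X[1],.07])
E
```

```text
(np.float64(281.2357723577236), np.float64(180.47154471544715)) 123 [0.42766006 0.0981657  0.046     ]
pos [0.4266 0.1006 0.2308] R [[0.954, 0.301, -0.001], [0.301, -0.954, -0.0], [-0.001, -0.0, -1.0]] F [ 0.09 -0.4  -0.34] dp units [0.002 0.011 0.643]
```

arm_command(dp=[[0.002,0.01,0.2],[0.002,0.01,0.4],[0.002,0.01,0.6],[0.002,0.01,0.68],[0.002,0.01,0.68]], turn=[[0,0,0],[0,0,0],[0,0,0],[0,0,0],[0,0,0]], jaw=[0,0,0,0,0])

```text
time_s: 2.4
eef_pos: [0.4263, 0.0961, 0.0598]
eef_rot: [-0.0, 0.989, 0.149, -0.002]
wrist_force: [0.3, 0.5, -0.5]
opening: -0.005
grasp_force: 0.0
```

arm_command(dp=[[0,0,0.008],[0,0,0.016],[0,0,0.024],[0,0,0.028]], turn=[[0,0,0],[0,0,0],[0,0,0],[0,0,0]], jaw=[0,0,0,0])

```text
time_s: 2.9
eef_pos: [0.4284, 0.0972, 0.0546]
eef_rot: [0.0, 0.989, 0.15, 0.0]
wrist_force: [0.7, -0.5, -1.3]
opening: -0.005
grasp_force: 0.0
```

Run:
```python
from h import *
go([.4275,.0985,.047])
im=camera("wrist");cv2.imwrite("pics/w2.png",cv2.resize(im[150:400,130:430],None,fx=2,fy=2))
```

```text
pos [0.4284 0.0972 0.0546] R [[0.955, 0.297, 0.001], [0.297, -0.955, -0.0], [0.001, 0.0, -1.0]] F [ 0.74 -0.52 -1.29] dp units [-0.002 -0.006  0.03 ]
```

View pics/w2.png

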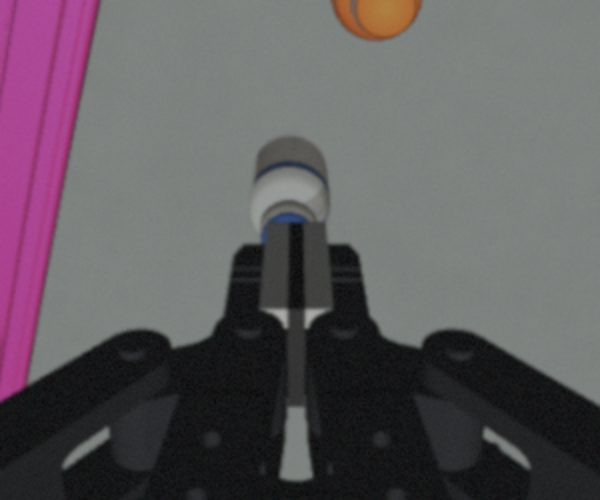

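The fingertips are about 8 px right of the blue cap, roughly 2 mm. I'll correct that and go down in 1 mm steps.

arm_command(dp=[[-0.002,-0.007,0.004],[-0.002,-0.007,0.01],[-0.002,-0.007,0.016],[-0.002,-0.007,0.02],[-0.002,-0.007,0.024]], turn=[[0,0,0],[0,0,0],[0,0,0],[0,0,0],[0,0,0]], jaw=[0,0,0,0,0])

```text
time_s: 3.58
eef_pos: [0.4272, 0.0987, 0.0482]
eef_rot: [-0.0, 0.989, 0.15, -0.0]
wrist_force: [0.6, -0.7, -0.3]
opening: -0.0
grasp_force: 0.0
```

arm_command(dp=[[0,0,0.004],[0,0,0.004]], turn=[[0,0,0],[0,0,0]], jaw=[0,0])

```text
time_s: 3.82
eef_pos: [0.4272, 0.0987, 0.0472]
eef_rot: [-0.0, 0.989, 0.15, -0.0]
wrist_force: [-0.1, 0.0, -1.3]
opening: -0.004
grasp_force: 0.0
```

arm_command(dp=[[0,0,0.002],[0,0,0.002]], turn=[[0,0,0],[0,0,0]], jaw=[0,0])

```text
time_s: 4.08
eef_pos: [0.4275, 0.0987, 0.047]
eef_rot: [0.0, 0.989, 0.15, 0.0]
wrist_force: [-0.4, 1.5, 4.0]
opening: 0.001
grasp_force: 1.9
```

arm_command(dp=[[0,0,0.002],[0,0,0.002]], turn=[[0,0,0],[0,0,0]], jaw=[0,0])

```text
time_s: 4.32
eef_pos: [0.4279, 0.0987, 0.0471]
eef_rot: [0.0, 0.989, 0.15, 0.001]
wrist_force: [-2.0, 0.4, 9.5]
opening: -0.002
grasp_force: 4.4
```

Firm light contact at 4–9 N. Lifting straight off.

arm_command(dp=[[0,0,-0.02],[0,0,-0.1],[0,0,-0.3],[0,0,-0.5],[0,0,-0.5]], turn=[[0,0,0],[0,0,0],[0,0,0],[0,0,0],[0,0,0]], jaw=[0,0,0,0,0])

```text
time_s: 4.95
eef_pos: [0.4302, 0.0986, 0.1754]
eef_rot: [0.001, 0.989, 0.15, 0.004]
wrist_force: [-0.1, 0.3, -0.2]
opening: -0.004
grasp_force: 0.0
```

Run:
```python
from h import *
go([.50,-.247,.20])
im=camera("top");
b,k=blob(im,(166,242),7,112);print("blue",b,k)
im=camera("wrist");cv2.imwrite("pics/w3.png",im)
```

```text
pos [0.4302 0.0986 0.1754] R [[0.955, 0.297, 0.009], [0.297, -0.955, -0.0], [0.008, 0.003, -1.0]] F [-0.11  0.31 -0.22] dp units [-0.144  1.403 -0.095]
blue (np.float64(163.63333333333333), np.float64(241.63333333333333)) 30
```

View pics/w3.png

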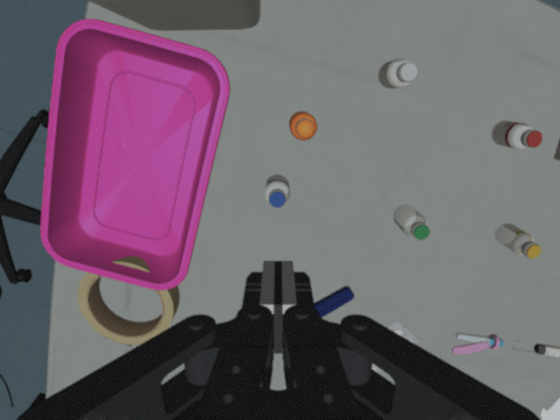

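The blue vial still stands at its place: (278,195) in the wrist view, and the top-view pixel hasn't changed. Now travelling to the pad in two steps.

arm_command(dp=[[-0.072,0.7,-0.1],[-0.072,0.7,-0.1],[-0.072,0.7,-0.1],[-0.072,0.7,-0.1]], turn=[[0,0,0],[0,0,0],[0,0,0],[0,0,0]], jaw=[0,0,0,0])

```text
time_s: 5.55
eef_pos: [0.4619, -0.0767, 0.195]
eef_rot: [-0.0, 0.989, 0.148, -0.001]
wrist_force: [-0.6, 1.1, -0.1]
opening: -0.003
grasp_force: 0.0
```

arm_command(dp=[[-0.072,0.7,0],[-0.072,0.7,0],[-0.072,0.7,0],[-0.072,0.7,0],[-0.072,0.7,0]], turn=[[0,0,0],[0,0,0],[0,0,0],[0,0,0],[0,0,0]], jaw=[0,0,0,0,0])

```text
time_s: 6.18
eef_pos: [0.496, -0.2444, 0.1944]
eef_rot: [-0.002, 0.989, 0.15, -0.001]
wrist_force: [0.4, 0.7, -1.2]
opening: -0.001
grasp_force: 0.0
```

Run:
```python
from h import *
go([.5264,-.2513,.06])
o=get_obs();im=camera("wrist");cv2.imwrite("pics/w4.png",im)
h=cv2.cvtColor(im,cv2.COLOR_BGR2HSV)
m=cv2.inRange(h,(50,110,40),(80,255,255));n,l,s,c=cv2.connectedComponentsWithStats(m)
for i in range(1,n):
    if s[i,4]>60: print(s[i],c[i],wray(c[i],.042,o))
```

```text
pos [ 0.496  -0.2444  0.1944] R [[0.955, 0.297, -0.003], [0.298, -0.955, 0.003], [-0.002, -0.004, -1.0]] F [ 0.39  0.71 -1.24] dp units [0.109 0.065 0.537]
[281 140  33  33 845] [296.82366864 156.34792899] [ 0.52883801 -0.24995835  0.042     ]
[ 25 177  13  12 120] [ 30.59166667 182.48333333] [ 0.43528536 -0.02434444  0.042     ]
```

View pics/w4.png

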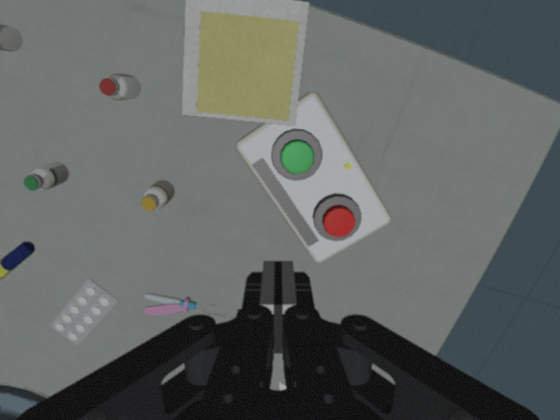

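The green key is at (297,156), which gives about (0.528, -0.2505). The red key is at (339,221), clear of the fingers. Descending over the green key.

arm_command(dp=[[0.115,0.06,0.1],[0.115,0.06,0.3],[0.115,0.06,0.5],[0.115,0.06,0.55],[0.115,0.06,0.55]], turn=[[0,0,0],[0,0,0],[0,0,0],[0,0,0],[0,0,0]], jaw=[0,0,0,0,0])

```text
time_s: 6.85
eef_pos: [0.5288, -0.2508, 0.0589]
eef_rot: [-0.0, 0.989, 0.151, -0.0]
wrist_force: [-0.4, 0.4, 0.2]
opening: 0.005
grasp_force: 0.0
```

arm_command(dp=[[0,0,0],[0,0,0.016],[0,0,0.032],[0,0,0.04],[0,0,0.04]], turn=[[0,0,0],[0,0,0],[0,0,0],[0,0,0],[0,0,0]], jaw=[0,0,0,0,0])

```text
time_s: 7.48
eef_pos: [0.5286, -0.2519, 0.0486]
eef_rot: [-0.0, 0.989, 0.15, -0.0]
wrist_force: [0.2, 0.4, 0.7]
opening: 0.002
grasp_force: 0.0
```

arm_command(dp=[[0,0,0.012],[0,0,0.024],[0,0,0.036],[0,0,0.044],[0,0,0.044]], turn=[[0,0,0],[0,0,0],[0,0,0],[0,0,0],[0,0,0]], jaw=[0,0,0,0,0])

```text
time_s: 8.1
eef_pos: [0.5288, -0.252, 0.0378]
eef_rot: [-0.0, 0.989, 0.15, -0.0]
wrist_force: [-0.7, 0.8, 3.2]
opening: 0.0
grasp_force: 1.5
```

arm_command(dp=[[0,0,0.004],[0,0,0.006],[0,0,0.006],[0,0,0.006]], turn=[[0,0,0],[0,0,0],[0,0,0],[0,0,0]], jaw=[0,0,0,0])

```text
time_s: 8.6
eef_pos: [0.5288, -0.252, 0.0364]
eef_rot: [0.0, 0.989, 0.15, 0.0]
wrist_force: [-1.8, 0.5, 4.3]
opening: 0.001
grasp_force: 1.8
```

arm_command(dp=[[0,0,0.003],[0,0,0.003]], turn=[[0,0,0],[0,0,0]], jaw=[0,0])

```text
time_s: 8.85
eef_pos: [0.5289, -0.252, 0.036]
eef_rot: [0.0, 0.989, 0.15, -0.0]
wrist_force: [-2.7, 0.9, 7.5]
opening: 0.003
grasp_force: 3.8
```

arm_command(dp=[[0,0,-0.03],[0,0,-0.15],[0,0,-0.35],[0,0,-0.5],[0,0,-0.5]], turn=[[0,0,0],[0,0,0],[0,0,0],[0,0,0],[0,0,0]], jaw=[0,0,0,0,0])

```text
time_s: 9.48
eef_pos: [0.5309, -0.2534, 0.1645]
eef_rot: [0.003, 0.989, 0.15, 0.003]
wrist_force: [-0.0, -0.3, -0.7]
opening: 0.0
grasp_force: 0.0
```

Run:
```python
from h import *
go([.5264,-.2513,.06])
a=cv2.imread("pics/top0.png");b=camera("top")
for n,uv,h,r in [("blue",(166,242),112,7),("red",(249,190),0,7),("green",(224,237),65,7),("yellow",(273,230),25,7)]:
    print(n,blob(a,uv,r,h),blob(b,uv,r,h) if 1 else 0)
o=get_obs();im=camera("wrist");h=cv2.cvtColor(im,cv2.COLOR_BGR2HSV)
m=cv2.inRange(h,(50,110,40),(80,255,255));n,l,s,c=cv2.connectedComponentsWithStats(m)
i=1+s[1:,4].argmax();print(s[i],wray(c[i],.042,o))
cv2.imwrite("pics/end.png",b)
```

```text
pos [ 0.5309 -0.2534  0.1645] R [[0.955, 0.297, 0.006], [0.297, -0.955, -0.004], [0.004, 0.006, -1.0]] F [-0.03 -0.34 -0.68] dp units [-0.017 -0.016  0.418]
blue ((np.float64(163.63333333333333), np.float64(241.63333333333333)), 30) ((np.float64(163.63333333333333), np.float64(241.63333333333333)), 30)
red ((np.float64(248.36), np.float64(188.76)), 25) ((np.float64(248.36), np.float64(188.76)), 25)
green ((np.float64(222.9090909090909), np.float64(236.0909090909091)), 22) ((np.float64(222.9090909090909), np.float64(236.0909090909091)), 22)
yellow ((np.float64(273.2758620689655), np.float64(228.58620689655172)), 29) ((np.float64(nan), np.float64(nan)), 0)
[258 183  35  36 974] [ 0.52960854 -0.25000372  0.042     ]h.py:12: RuntimeWarning: Mean of empty slice.
  m=(d<dh)&(h[...,1]>110);v,u=np.nonzero(m);return (u.mean()+x-r,v.mean()+y-r),len(u)
  ret = ret.dtype.type(ret / rcount)
```

View pics/end.png

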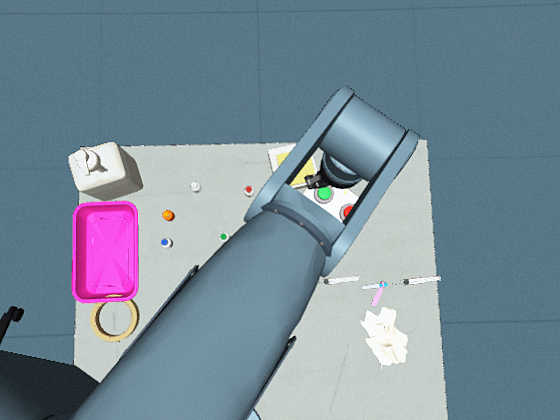

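The vials in view haven't moved: blue (164,242), white (195,187), red (249,190), green (223,236). The yellow one is only hidden under the raised forearm. The green key is up and the arm is clear, so I'm handing in.

```bash
python3 -c "
from bench import *
print(hand_in())"
```

```text
the job is handed in; nothing more can be done
None
```

The job is handed in, though no verdict came back: I touched the blue-capped vial from above at about 4–9 N without moving it, then pressed the green key right down and released it; the yellow vial was hidden under the arm in the last picture, so I couldn't recheck that one.

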